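Lever dispenser: tablet tube into the night drawer

TASK

Press the dispenser's front lever all the way down and keep it down until the tablet tube has rolled out from under the lid into the open drawer below, then ease the lever slowly back up so that the lid comes down without a slam. Then push the drawer home, gently but firmly enough to go past its spring catch, until it is fully seated with the tube inside; do not shove the other things about, and do not force the lever or the drawer against their stops.

Things in the scene. Friction and masses are not known exactly. Their poses are not given: they have to be found in the camera images.
- dispenser: White plastic dispenser, fixed: 180 mm deep (x), 250 wide (y), 200 high. Origin: centre of its underside, on the table. Its -x side is the front, towards the robot (turned up to 0.3 rad); +x points to its back. Its part from y = 15 to 125 mm is a tower with the lever, upright front face at x = -90 mm; the part from y = -125 to 15 mm holds the chute with the lid and the drawer below.
- lever (a joint): Grey lever's angle, rad: 0 = up, 0.36 = down on its stop. Flat paddle, 75 mm from its hinge (60 stick out of the tower), 44 wide, 8 thick; leans up 10 degrees at rest. Hinge along the dispenser's y at its x = -75, z = 65 mm. A spring and the lid's weight push it up: 3 to 12 N at the pad point, then it climbs steeply at the stop; over 60 N would strain it. Let go, it flies up and the lid slams.
- lever_pad (a point): Where to press: middle of the paddle's width, on its top, 55 mm from its hinge, 40 mm in front of the tower. At rest 75 mm above the table; it goes down 20 mm. The tower (200 mm high) stands close behind: a gripper pointing straight down may strike it, so lean it back to the robot by 15 to 25 degrees, fingers pointing forward and down.
- lid (a joint): Grey lid's angle, rad: 0 = shut, 1.2 = fully up. Geared to the lever: 3.33 x the lever's angle. A plate 120 mm wide, 103 mm long, hinged at the chute's top (dispenser's x = -20, z = 185 mm), sloping down to the front when shut; on its way up it sticks out over the drawer to the dispenser's x = -125 mm.
- lid_edge (a point): Middle of the lid's lower front edge; about 108 mm above the table when shut, about 220 mm when fully up.
- drawer (a joint): How far the white drawer is open, m, 0.14 = fully out; slides along the dispenser's x, home towards +x. Home is where its catch and firm back stop are set, unseen: anywhere from 0.006 to 0.036, so find it by feel. It glides easily (1 to 3 N) until 18 mm before home, then the catch resists with 4 to 10 N for some 7 mm, then pulls the drawer in onto the stop. Over 40 N would strain it.
- drawer_face (a point): Centre of the drawer's plain front face, 33 mm above the table. The face is 124 mm wide, from 4 to 62 mm above the table, no handle; axes as the dispenser's. It lies at the dispenser's y = -50 and x = -100 mm less the opening. Behind the 12 mm front: a tray 144 mm deep, 112 wide, floor at 10 mm, walls to 54 mm. Chute and lid come close above it when home: lean the gripper back as for the lever.
- tube_center (a point): Centre of the white tablet tube with a grey cap, a cylinder of 34 mm diameter and 96 mm long that lies across the chute behind the lid (its length along its own y). It rolls out by itself once the lid is up some 0.5 rad, and drops into the open drawer.
- cup: Yellow hard silicone cup, 74 mm across, 85 mm high, beside the dispenser. Origin: centre of the underside. Leave alone.
- jar: Black hearing aid drying jar with twist cap, 72 mm across, 72 mm high, on the lever's side. Origin: centre of the underside. Leave alone.
- pillbox: Steel pill box, 110 x 65 x 24 mm, on the open drawer's other side. Origin: centre of the underside. Leave alone.
- magnifier: Clear plastic magnifying sheet in a frame on a foot, 160 mm wide, 120 mm high. Origin: centre of the underside. Leave alone.
- glasses_case: Black glasses case, 160 x 60 x 38 mm. Origin: centre of the underside. Leave alone.
- book: Book, 134 x 194 x 25 mm, lying flat. Origin: centre of the underside. Leave alone.
- catch (a joint): Height of the drawer's spring catch pin, m, hidden inside the tower: about -0.005 while the drawer is open, about -0.007 on the hump, and back to about 0 once the drawer is seated.

How it is judged:
By the outcome, as a careful person would: the job done as asked, in the order asked, and still so for the second after the job is handed in, with the robot touching nothing.
It also fails if it takes over 48 s, if anything falls off the work surface, if the arm or the gripper's body presses on something with over 40 N, if the wrist force passes 120 N, or if a joint passes its speed limit or range.

ROBOT

A 6-joint arm with a two-finger parallel gripper is mounted at the origin on the work surface. World frame = base frame: x ahead of the robot, y to its left, z up, the work surface at z = 0. Lengths are in m, angles in rad, forces in N, time in s.
With the tool pointing down it reaches from about 0.35 to 0.975 m from the base axis. Payload 4.9 kg.
Tool frame: the origin (TCP) lies at the very end of the fingers, on their centre line; the grasp point (between the pads) lies manip.grip_point_offset behind it (manip.grip_point_offset is the distance from the TCP to the grasp point, in m); z points along the fingers, y is the direction in which the jaws open and shut (so a half turn about z gives the same grasp; the last joint's range is limited). The gripper opens to 85 mm and grips with 20 to 120 N. Pads are 22 mm wide; open, the fingers measure 114 mm over their backs; the gripper's body (76 mm by 85 mm) begins 54 mm behind the grasp point. The pads swing forward as they close: fully open they stand 13 mm farther back than shut.
Start: joints at [-1.251, 0.053, 1.613, -0, 1.476, -0.119], TCP at [0.266, -0.566, 0.203] pointing down, gripper open.
Joint ranges: [-3.01, 3.01], [-1.01, 2.22], [0.06, 2.58], [-1.02, 4.17], [0.09, 2.62], [-3.14, 3.14]. Speed limits (rad/s): [2.57, 2.57, 3.14, 3.14, 3.14, 3.14].

INTERFACE

Orientations are given as a unit quaternion [w, x, y, z].
In Python, from plant import status, grab_frame, camera_params, ticket, boxes_of, outline_of, manip gives the robot as it stands. The module is installed in compiled form; this text tells all that it offers.
- The arm moves only by the tool play_rows, never from a script. Its argument "deltas" is a list of rows, each a list of 2 entries, a list of its own where there are three numbers: the shift along the world's x, y, z in m, then the turn about the world's z in rad. A call has 1 to 5 rows; each row is the pose to reach, as a shift and turn from the pose commanded when the call began; what a row does not reach only later rows make up. A row lasts 1/8 s, in which the tool goes at most 62.5 mm and 10.7 degrees, less where a joint would pass 70% of its speed; a pose out of reach is approached as far as the arm can. A call with a gripper value outside its range is refused whole. "grip" is the opening, from -1 (shut) to 1 (fully open), set as the call begins (left out, the last holds). The fingers move at their own pace and stop on an object; the grip force is fixed at half the most. Time passes only in rows, so rows that repeat a pose let the fingers close. It gives the time, the measured TCP pose, the force and the opening at its end, in the units of the state.
- status.state(): the state, without advancing time (a new reading comes with each control period).
- grab_frame(name): name is "scene" or "top"; returns (picture, depth): 400x640x3 uint8, blue, green, red; 400x640 float32, m along the optical axis (not along the pixel's ray), 0 where there is no reading.
- camera_params(name): a dict with "mtx" (3x3 intrinsics, pixels), "distortion" ([k1, k2, p1, p2, k3] as OpenCV has them; the pictures are not rectified), "world_from_camera" (4x4, takes a point from camera to world coordinates). Camera axes: x right, y up, looking along -z (the intrinsics and any distortion apply to the point x, -y, -z); pixel columns grow to the right and rows downward; lengths in m; the calibration is good to about 2 mm. A picture is of the moment at which its call begins. camera_params takes no time and is no camera call.
- ticket.job_done(): hands the job in, once; it reports no verdict.
Trained networks look in the newest picture that a camera, given by its name, has taken for a name from the list of things; names that differ only in an ending like _2 or _b are one class to them, and where a whole thing is asked for, a point or a joint stands for the part that bears it (a point fixed in the world has none). Each returns a list of dicts, best first, with "confidence" (0 to 1); they miss things now and then, are a little off and sometimes report something else, mostly with a low value. They report only what shows in the picture. A call takes as long as a camera call.
- boxes_of(camera, name): "box" ([left, top, right, bottom] in pixels, round what is visible of it).
- outline_of(camera, name): "region" (400x640 bool, what is visible of it) and "box" ([left, top, right, bottom] in pixels, round what is visible of it).
The state is a dict: "time": time; "joint_pos": joint angles; "joint_vel": joint speeds; "joint_efforts": joint torques, N m; "tool_pos": TCP position; "tool_rot": TCP orientation; "contact_force": force on the tool from outside, world axes, zero at the start; "ft_torque": the same for the moment, N m; "gripper_width": opening from 0.0 (shut) to 1.0 (fully open).
Only numpy, scipy, OpenCV 4.12 (cv2) and the standard library are available. Lean on these libraries where they do the work, as an engineer would, in place of code of your own. Each camera call takes 0.05 s, during which the arm holds its last target.

## Working session

There is one attempt and no reset: what is moved stays moved. The work goes in short steps, Python scripts to look and compute and a tool call to move; the robot and the scene stay as the last step left them, time stands still between calls to the robot, and variables do not carry over. Pictures are saved under pics/ and viewed, and the job is handed in when it is done.

Besides the shell and the picture viewer there is one more tool, called after ">>>" by a JSON object that holds its "api" and its "payload", one argument or row to a line. play_rows: Moves the arm, as the interface text tells. Its arguments: {"type":"object","properties":{"deltas":{"type":"array"},"grip":{"type":"number"}},"required":["deltas"]}

```bash
mkdir -p pics; cat > h.py <<'E'
import numpy as np, cv2
from plant import status, grab_frame, camera_params, ticket, boxes_of, outline_of, manip
def pts(cam, depth):
    p=camera_params(cam); K=np.array(p["mtx"],float); D=np.array(p["distortion"],float); T=np.array(p["world_from_camera"])
    v,u=np.mgrid[0:400,0:640]
    n=cv2.undistortPoints(np.stack([u,v],-1).reshape(-1,1,2).astype(np.float64),K,D).reshape(400,640,2)
    c=np.stack([n[...,0]*depth,-n[...,1]*depth,-depth],-1)
    w=c@T[:3,:3].T+T[:3,3]
    w[depth<=0]=np.nan
    return w
def proj(cam,P):
    p=camera_params(cam);T=np.linalg.inv(np.array(p["world_from_camera"]))
    c=np.atleast_2d(P)@T[:3,:3].T+T[:3,3]
    q=c*[1,-1,-1]
    return cv2.projectPoints(q.reshape(-1,1,3).astype(float),np.zeros(3),np.zeros(3),np.array(p["mtx"],float),np.array(p["distortion"],float))[0].reshape(-1,2)
E
python3 - <<'E'
from h import *
for c in ("scene","top"):
    im,d=grab_frame(c); cv2.imwrite(f"pics/{c}0.png",im); np.save(f"{c}0.npy",d)
    print(c,np.round(camera_params(c)["world_from_camera"],2).tolist())
s=status.state(); print(s); print(manip.grip_point_offset)
E
```

```text
scene [[0.74, 0.61, -0.28, 0.08], [-0.67, 0.67, -0.31, -0.55], [-0.0, 0.42, 0.91, 1.64], [0.0, 0.0, 0.0, 1.0]]
top [[-0.01, 0.98, -0.2, 0.26], [-1.0, -0.01, 0.0, 0.0], [0.0, 0.2, 0.98, 1.55], [0.0, 0.0, 0.0, 1.0]]
{'time': 0.1, 'joint_pos': array([-1.25100651e+00,  5.33369319e-02,  1.61419939e+00,  1.02577669e-05,
        1.47600087e+00, -1.19000557e-01]), 'joint_vel': array([ 1.04285141e-03,  7.05288816e-04, -2.00859986e-03,  4.09609284e-05,
       -8.71398819e-04,  7.35504947e-04]), 'joint_efforts': array([-1.66078986e-03, -3.94902813e+01, -3.71365535e+01, -2.29030702e-04,
        3.89813547e-03, -1.18711986e-05]), 'tool_pos': array([ 0.26532926, -0.56518115,  0.20173193]), 'tool_rot': array([-9.67883071e-04,  9.76028904e-01,  2.17638767e-01, -9.23668283e-05]), 'contact_force': array([-0.17364069,  0.15892315, -0.49346381]), 'ft_torque': array([ 0.01452445,  0.04245234, -0.01894695]), 'gripper_width': 1.0023882984254664}
0.0187
```

View pics/scene0.png

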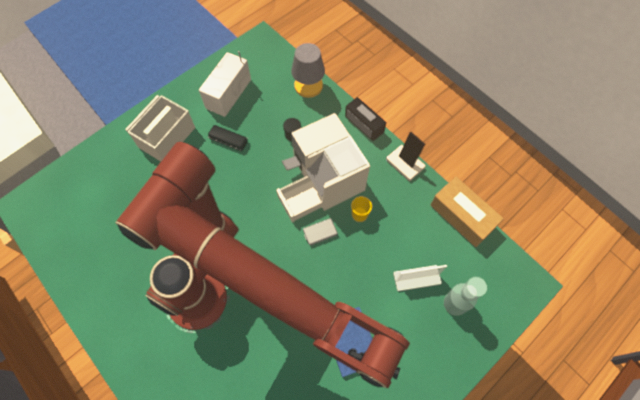

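View pics/top0.png

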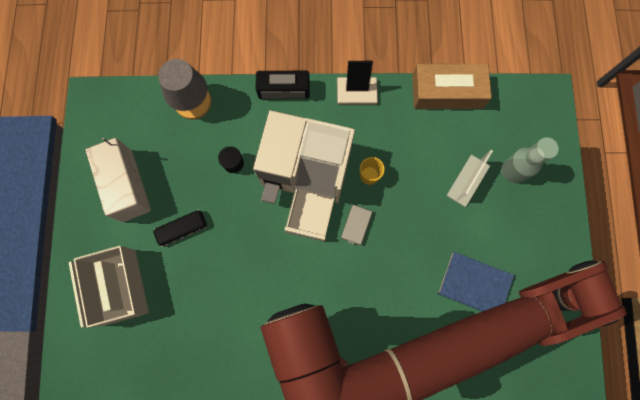

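The top view shows the dispenser around (305,150), the lever at (271,192), and the open drawer at (311,213). The pillbox is at (357,225), the cup at (372,171) and the jar at (231,160). Next I fit the poses from depth.

```bash
python3 - <<'E'
from h import *
d=np.load("top0.npy"); w=pts("top",d)
np.save("w0.npy",w)
# tower top
m=(abs(w[...,2]-0.2)<0.012); m[:, :240]=0; m[:,370:]=0; m[:90]=0;m[250:]=0
n,l,st,c=cv2.connectedComponentsWithStats(m.astype(np.uint8))
for i in range(1,n):
    if st[i,4]>100:
        P=w[l==i]; r=cv2.minAreaRect((P[:,:2]*1000).astype(np.float32)); print(st[i],r,np.median(P[:,2])); print(cv2.boxPoints(r))
for name in ("dispenser","lever","drawer","lid","jar","cup","pillbox"):
    o=outline_of("top",name)
    for k in o[:2]:
        P=w[k["region"]&(w[...,2]>0.01)]
        r=cv2.minAreaRect((P[:,:2]*1000).astype(np.float32))
        print(name,round(k["confidence"],2),k["box"],np.round(np.median(P,0),3),np.round(r[0]),np.round(r[1]),round(r[2],1))
E
```

```text
[ 253  110  102   80 4592] ((676.6605224609375, 47.64500427246094), (250.60162353515625, 184.58631896972656), 76.27317810058594) 0.19895163414289574
[[557.27045  -52.176476]
 [736.58466  -95.9775  ]
 [796.0506   147.46649 ]
 [616.7364   191.26752 ]]
dispenser 0.43 [342.8, 205.7, 369.4, 244.3] [ 0.488 -0.107  0.023] [ 489. -108.] [ 65. 114.] 68.8
lever 0.64 [261.1, 184.2, 280.8, 202.6] [0.581 0.153 0.072] [580. 153.] [44. 58.] 76.6
drawer 0.61 [285.5, 188.3, 333.6, 240.5] [0.511 0.041 0.014] [522.  35.] [121. 144.] 76.0
drawer 0.5 [439.6, 251.2, 513.6, 310.1] [ 0.306 -0.46   0.023] [ 286. -452.] [208. 183.] 68.0
lid 0.85 [293.5, 157.5, 338.2, 195.1] [0.612 0.011 0.147] [611.  12.] [119.  78.] 76.3
jar 0.77 [216.6, 145.2, 243.8, 172.2] [0.688 0.277 0.07 ] [692. 280.] [70. 71.] 2.8
cup 0.84 [360.4, 156.3, 383.3, 183.9] [ 0.664 -0.157  0.06 ] [ 649. -154.] [72. 73.] 63.4
cup 0.73 [153.7, 207.9, 204.8, 246.1] [0.479 0.432 0.035] [481. 436.] [ 63. 161.] 24.3
pillbox 0.95 [342.0, 203.9, 368.4, 244.9] [ 0.489 -0.108  0.023] [ 489. -108.] [ 67. 115.] 69.8
pillbox 0.17 [259.5, 182.8, 279.5, 205.3] [0.579 0.153 0.072] [580. 154.] [44. 58.] 76.7
```

>>> {"api": "play_rows", "payload": {
  "deltas": [
    [[0.02,0.048,0.0],-0.045],
    [[0.04,0.096,0.0],-0.09],
    [[0.06,0.144,0.0],-0.135],
    [[0.08,0.192,0.0],-0.18],
    [[0.097,0.24,0.0],-0.225]
  ],
  "grip": -1
}}

```text
time: 1.08
tool_pos: [0.363, -0.3242, 0.2031]
tool_rot: [0.0, 0.994, 0.106, 0.0]
contact_force: [0.6, 0.1, -0.3]
gripper_width: -0.001
```

>>> {"api": "play_rows", "payload": {
  "deltas": [
    [[0.02,0.048,0.0],-0.045],
    [[0.04,0.096,0.0],-0.09],
    [[0.06,0.144,0.0],-0.135],
    [[0.08,0.192,0.0],-0.18],
    [[0.097,0.24,0.0],-0.225]
  ]
}}

```text
time: 1.7
tool_pos: [0.4601, -0.0842, 0.2033]
tool_rot: [0.0, 1.0, -0.006, 0.001]
contact_force: [0.7, 0.1, -0.5]
gripper_width: -0.002
```

```bash
cat > st.py <<'E'
from h import *
s=status.state(); q=s["tool_rot"]; from scipy.spatial.transform import Rotation as R
M=R.from_quat([q[1],q[2],q[3],q[0]]).as_matrix()
print(round(s["time"],2),np.round(s["tool_pos"],4),"xyaw",round(np.arctan2(M[1,0],M[0,0]),4),"z",np.round(M[:,2],3),"F",np.round(s["contact_force"],2),"g",round(s["gripper_width"],3),np.round(s["joint_pos"],2))
C=np.array([.6767,.0476]);a=-.2396;X=np.array([np.cos(a),np.sin(a)]);Y=np.array([-X[1],X[0]])
r=s["tool_pos"][:2]-C; print("disp xy",np.round([r@X,r@Y],4))
E
python3 st.py
```

```text
1.7 [ 0.4601 -0.0842  0.2033] xyaw -0.0127 z [ 0.001 -0.    -1.   ] F [ 0.73  0.05 -0.51] g -0.002 [-0.34 -0.34  1.97 -0.    1.52  1.24]
disp xy [-0.1792 -0.1794]
```

>>> {"api": "play_rows", "payload": {
  "deltas": [
    [[0.019,0.048,0.0],-0.045],
    [[0.038,0.096,0.0],-0.09],
    [[0.057,0.144,0.0],-0.135],
    [[0.077,0.192,0.0],-0.18],
    [[0.097,0.242,0.0],-0.227]
  ]
}}

```text
time: 2.33
tool_pos: [0.5571, 0.1579, 0.2032]
tool_rot: [0.0, 0.993, -0.12, 0.0]
contact_force: [0.2, -1.1, 0.5]
gripper_width: 0.002
```

```bash
python3 st.py; python3 - <<'E'
from h import *
for c in ("scene","top"):
    im,d=grab_frame(c); cv2.imwrite(f"pics/{c}1.png",cv2.resize(im[60:260,200:420],None,fx=3,fy=3))
d=np.load("top0.npy");w=np.load("w0.npy")
C=np.array([.6767,.0476]);a=-.2396;X=np.array([np.cos(a),np.sin(a)]);Y=np.array([-X[1],X[0]])
r=w[...,:2]-C; dx=r@X; dy=r@Y; z=w[...,2]
m=(dx<-.095)&(dx>-.16)&(dy>.03)&(dy<.12)&(z>.05)
print("lever",np.percentile(dx[m],[0,5,50,95,100]),np.percentile(dy[m],[0,2,50,98,100]))
print(np.polyfit(dx[m],z[m],1), np.percentile(z[m],[0,50,100]))
m=(dx<-.17)&(dx>-.3)&(abs(dy+.05)<.07)&(z>.045)&(z<.075)
print("front",np.percentile(dx[m],[0,2,5,50]),np.percentile(dy[m],[0,2,98,100]))
m=(dx<-.1)&(dx>-.26)&(abs(dy+.05)<.04)&(z>.003)&(z<.035); print("floor z",np.median(z[m]))
E
```

```text
2.33 [0.5571 0.1579 0.2032] xyaw -0.2397 z [ 0.001 -0.    -1.   ] F [ 0.15 -1.13  0.53] g 0.002 [ 0.15 -0.06  1.72 -0.    1.48  1.96]
disp xy [-0.1424  0.0788]
lever [-0.14826452 -0.14684809 -0.12305331 -0.09815007 -0.09518943] [0.0575969  0.0584085  0.07942357 0.10098233 0.10241487]
[-0.16960537  0.05218968] [0.06207644 0.07303866 0.0861584 ]
front [-0.21936913 -0.21866528 -0.21795774 -0.21072637] [-0.1116318  -0.10949884  0.00950127  0.01202762]
floor z 0.009028424869414131
```

View pics/scene1.png

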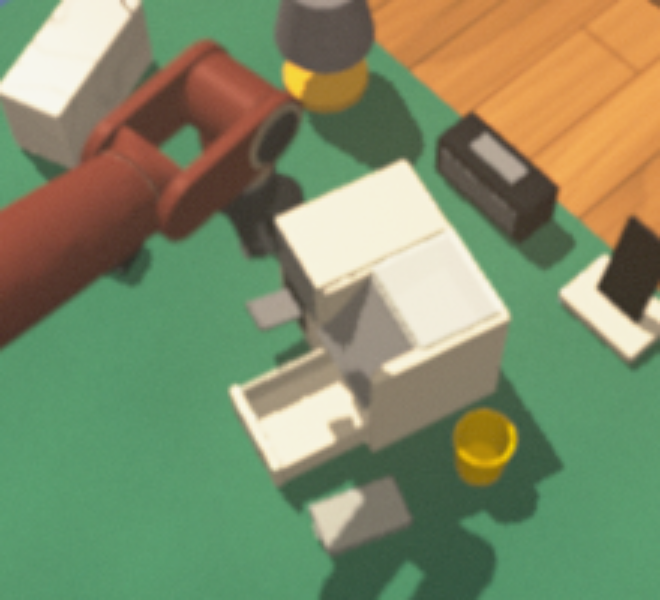

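View pics/top1.png

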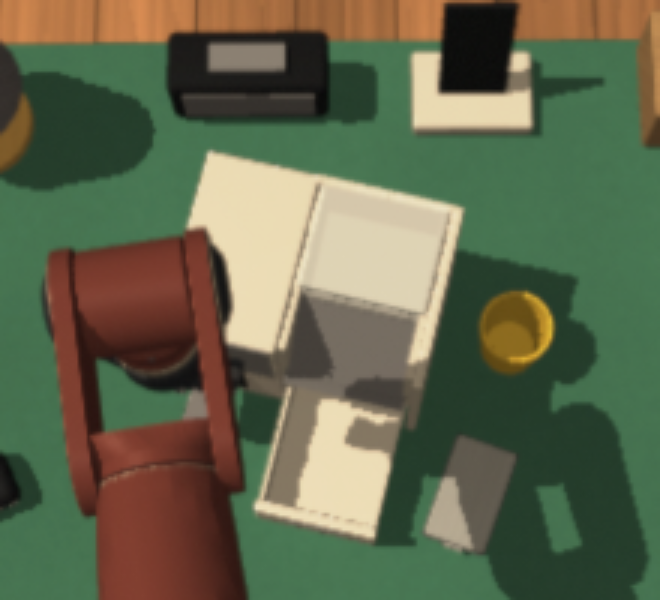

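```bash
python3 - <<'E'
from h import *
C=np.array([.6767,.0476]);a=-.2396;X=np.array([np.cos(a),np.sin(a)]);Y=np.array([-X[1],X[0]])
for c in ("scene","top"):
    im,d=grab_frame(c); w=pts(c,d); r=w[...,:2]-C; dx=r@X; dy=r@Y; z=w[...,2]
    m=(z>.21)&(np.hypot(dx+.142,dy-.079)<.14)
    for lo in np.arange(.2,.6,.03):
        k=m&(z>lo)&(z<=lo+.03)
        if k.sum()>3: print(c,round(lo,2),k.sum(),"dx",np.round(np.percentile(dx[k],[0,5,95,100]),3),"dy",np.round([dy[k].min(),dy[k].max()],3))
E
```

```text
scene 0.23 12 dx [-0.156 -0.156 -0.149 -0.147] dy [0.068 0.085]
scene 0.26 22 dx [-0.159 -0.158 -0.144 -0.142] dy [0.045 0.087]
scene 0.29 36 dx [-0.162 -0.162 -0.133 -0.131] dy [0.018 0.09 ]
scene 0.32 82 dx [-0.164 -0.162 -0.135 -0.125] dy [0.017 0.068]
scene 0.35 73 dx [-0.177 -0.174 -0.116 -0.113] dy [0.04  0.062]
scene 0.38 106 dx [-0.175 -0.168 -0.117 -0.111] dy [0.039 0.066]
scene 0.41 19 dx [-0.152 -0.15  -0.123 -0.121] dy [0.042 0.052]
scene 0.44 10 dx [-0.182 -0.18  -0.117 -0.115] dy [0.018 0.094]
scene 0.47 202 dx [-0.241 -0.227 -0.124 -0.089] dy [-0.021  0.109]
scene 0.5 473 dx [-0.24  -0.233 -0.102 -0.087] dy [-0.021  0.137]
scene 0.53 1423 dx [-0.282 -0.257 -0.115 -0.09 ] dy [-0.02   0.145]
scene 0.56 234 dx [-0.278 -0.272 -0.203 -0.163] dy [-0.018  0.11 ]
top 0.23 12 dx [-0.152 -0.151 -0.144 -0.144] dy [0.066 0.081]
top 0.26 14 dx [-0.153 -0.153 -0.145 -0.144] dy [0.052 0.067]
top 0.29 15 dx [-0.157 -0.154 -0.133 -0.13 ] dy [0.019 0.133]
top 0.32 35 dx [-0.155 -0.153 -0.13  -0.128] dy [0.018 0.134]
top 0.35 46 dx [-0.178 -0.178 -0.156 -0.153] dy [0.045 0.1  ]
top 0.38 107 dx [-0.178 -0.177 -0.153 -0.146] dy [0.044 0.107]
top 0.41 75 dx [-0.177 -0.177 -0.151 -0.147] dy [0.044 0.1  ]
top 0.44 58 dx [-0.178 -0.177 -0.157 -0.152] dy [0.046 0.089]
top 0.47 102 dx [-0.24  -0.233 -0.162 -0.111] dy [-0.021  0.106]
top 0.5 432 dx [-0.245 -0.228 -0.103 -0.086] dy [-0.021  0.145]
top 0.53 2833 dx [-0.282 -0.264 -0.112 -0.086] dy [-0.021  0.143]
top 0.56 384 dx [-0.279 -0.273 -0.226 -0.186] dy [-0.019  0.094]
```

>>> {"api": "play_rows", "payload": {
  "deltas": [
    [[0.001,0.005,-0.03],0],
    [[0.001,0.005,-0.06],0],
    [[0.001,0.005,-0.09],0],
    [[0.001,0.005,-0.105],0],
    [[0.001,0.005,-0.113],0]
  ]
}}

```text
time: 3.15
tool_pos: [0.5573, 0.1604, 0.0895]
tool_rot: [0.0, 0.993, -0.119, -0.0]
contact_force: [-0.2, 1.2, 0.3]
gripper_width: -0.0
```

>>> {"api": "play_rows", "payload": {
  "deltas": [
    [[0,0,-0.003],0],
    [[0,0,-0.006],0],
    [[0,0,-0.009],0],
    [[0,0,-0.012],0],
    [[0,0,-0.015],0]
  ]
}}

```text
time: 3.78
tool_pos: [0.5576, 0.1613, 0.0748]
tool_rot: [-0.0, 0.993, -0.119, 0.0]
contact_force: [0.3, -0.5, -0.3]
gripper_width: -0.001
```

>>> {"api": "play_rows", "payload": {
  "deltas": [
    [[0,0,-0.002],0],
    [[0,0,-0.004],0],
    [[0,0,-0.006],0],
    [[0,0,-0.008],0],
    [[0,0,-0.01],0]
  ]
}}

```text
time: 4.4
tool_pos: [0.5576, 0.1612, 0.0648]
tool_rot: [-0.0, 0.993, -0.119, 0.0]
contact_force: [0.3, 0.2, 0.8]
gripper_width: -0.001
```

>>> {"api": "play_rows", "payload": {
  "deltas": [
    [[0,0,-0.002],0],
    [[0,0,-0.004],0]
  ]
}}

```text
time: 4.65
tool_pos: [0.5575, 0.1612, 0.0608]
tool_rot: [-0.0, 0.993, -0.119, 0.0]
contact_force: [0.3, 0.3, 0.1]
gripper_width: -0.0
```

```bash
python3 st.py; python3 - <<'E'
from h import *
for c in ("scene","top"):
    im,d=grab_frame(c); cv2.imwrite(f"pics/{c}2.png",cv2.resize(im[100:220,230:350],None,fx=5,fy=5))
E
```

```text
4.65 [0.5575 0.1612 0.0608] xyaw -0.2382 z [ 0.  0. -1.] F [0.3  0.28 0.07] g -0.0 [0.15 0.08 1.83 0.   1.23 1.96]
disp xy [-0.1427  0.0821]
```

View pics/scene2.png

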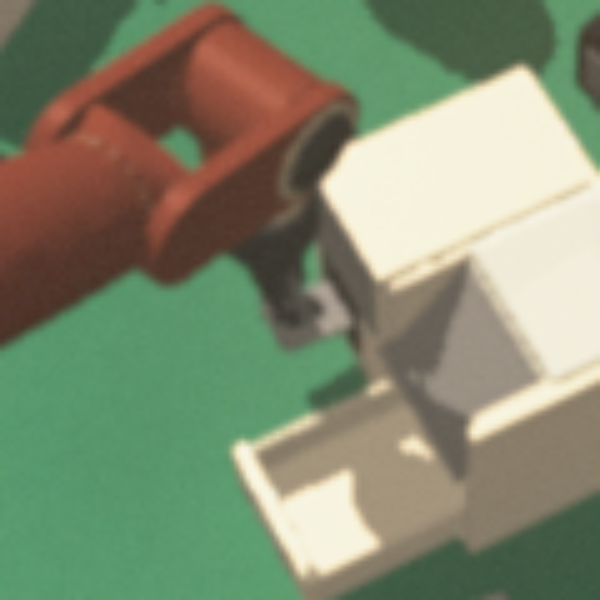

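```bash
python3 - <<'E'
from h import *
C=np.array([.6767,.0476]);a=-.2396;X=np.array([np.cos(a),np.sin(a)]);Y=np.array([-X[1],X[0]])
for c in ("top","scene"):
  im,d=grab_frame(c); w=pts(c,d); r=w[...,:2]-C; dx=r@X; dy=r@Y; z=w[...,2]
  m=(dx<-.093)&(dx>-.17)&(dy>.05)&(dy<.12)&(z>.03)&(z<.11)
  for y,x,zz,p in sorted(zip(np.round(dx[m],3),np.round(dy[m],3),np.round(z[m],3),im[m].tolist()))[::(3 if c=="top" else 6)]: print(c,y,x,zz,p)
E
```

```text
top -0.151 0.078 0.097 [60, 70, 70]
top -0.148 0.069 0.077 [53, 60, 66]
top -0.148 0.088 0.072 [45, 58, 45]
top -0.147 0.073 0.097 [31, 33, 35]
top -0.146 0.069 0.08 [51, 56, 61]
top -0.145 0.069 0.108 [21, 23, 24]
top -0.142 0.071 0.076 [36, 38, 41]
scene -0.156 0.075 0.097 [98, 125, 103]
scene -0.153 0.066 0.078 [96, 124, 94]
scene -0.151 0.079 0.077 [91, 113, 97]
scene -0.146 0.055 0.082 [90, 108, 98]
scene -0.143 0.078 0.073 [78, 87, 91]
scene -0.138 0.071 0.072 [83, 93, 98]
scene -0.133 0.065 0.07 [89, 98, 104]
scene -0.127 0.061 0.07 [91, 104, 103]
scene -0.122 0.062 0.072 [95, 107, 113]
scene -0.116 0.058 0.065 [107, 133, 113]
scene -0.113 0.073 0.062 [139, 152, 162]
scene -0.109 0.095 0.071 [129, 143, 149]
scene -0.107 0.083 0.073 [119, 131, 141]
scene -0.104 0.072 0.063 [148, 162, 174]
scene -0.102 0.067 0.07 [147, 163, 174]
scene -0.1 0.081 0.07 [147, 159, 173]
scene -0.098 0.06 0.071 [128, 141, 151]
scene -0.096 0.053 0.103 [57, 68, 72]
scene -0.096 0.076 0.106 [57, 67, 71]
scene -0.095 0.057 0.071 [91, 103, 109]
scene -0.095 0.071 0.104 [55, 65, 70]
scene -0.095 0.09 0.066 [125, 138, 148]
scene -0.095 0.099 0.067 [111, 124, 133]
scene -0.094 0.087 0.109 [66, 75, 82]
scene -0.093 0.091 0.094 [57, 67, 72]
```

>>> {"api": "play_rows", "payload": {
  "deltas": [
    [[0,0,-0.0015],0],
    [[0,0,-0.003],0]
  ]
}}

```text
time: 5.1
tool_pos: [0.5576, 0.1612, 0.0579]
tool_rot: [-0.0, 0.993, -0.119, 0.0]
contact_force: [0.1, -0.0, -0.3]
gripper_width: 0.002
```

>>> {"api": "play_rows", "payload": {
  "deltas": [
    [[0,0,-0.0015],0],
    [[0,0,-0.003],0]
  ]
}}

```text
time: 5.35
tool_pos: [0.5575, 0.1612, 0.0547]
tool_rot: [0.0, 0.993, -0.119, -0.0]
contact_force: [-0.4, 0.1, 0.5]
gripper_width: -0.002
```

```bash
python3 - <<'E'
from h import *
im,d=grab_frame("scene"); im2,_=grab_frame("top")
a=cv2.resize(im[140:190,270:320],(400,400),interpolation=cv2.INTER_CUBIC); b=cv2.resize(im2[165:215,250:300],(400,400),interpolation=cv2.INTER_CUBIC)
cv2.imwrite("pics/s3.png",np.hstack([a,b]))
for c in ("scene","top"):
  print(c,proj(c,[status.state()["tool_pos"], status.state()["tool_pos"]+[0,0,.03]]))
E
```

```text
scene [[285.91229168 166.41282652]
 [285.40736039 162.64936734]]
top [[267.9317516  200.85659032]
 [266.89478638 198.89314163]]
```

View pics/s3.png

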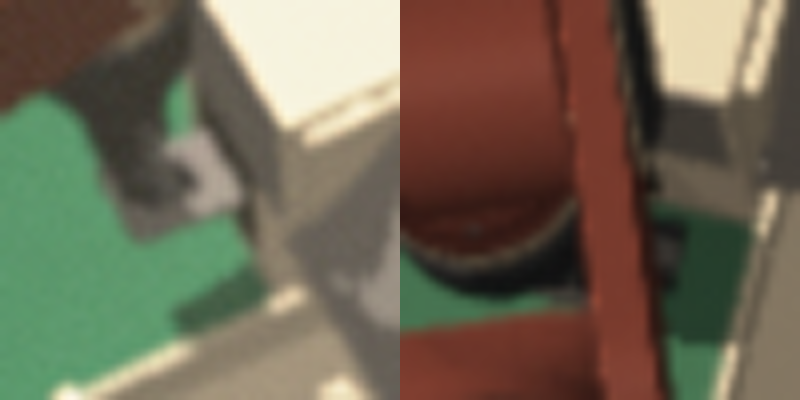

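>>> {"api": "play_rows", "payload": {
  "deltas": [
    [[0,0,-0.0015],0],
    [[0,0,-0.003],0]
  ]
}}

```text
time: 5.7
tool_pos: [0.5576, 0.1612, 0.0518]
tool_rot: [-0.0, 0.993, -0.119, 0.0]
contact_force: [0.3, 0.1, -0.3]
gripper_width: 0.003
```

>>> {"api": "play_rows", "payload": {
  "deltas": [
    [[0,0,-0.0015],0],
    [[0,0,-0.003],0]
  ]
}}

```text
time: 5.95
tool_pos: [0.5576, 0.1613, 0.0491]
tool_rot: [-0.0, 0.993, -0.119, -0.0]
contact_force: [-0.8, 0.1, 4.1]
gripper_width: 0.006
```

>>> {"api": "play_rows", "payload": {
  "deltas": [
    [[0,0,-0.0015],0],
    [[0,0,-0.003],0]
  ]
}}

```text
time: 6.2
tool_pos: [0.5572, 0.1614, 0.0462]
tool_rot: [-0.0, 0.993, -0.119, -0.0]
contact_force: [-3.9, 0.5, 5.9]
gripper_width: 0.0
```

```bash
python3 - <<'E'
from h import *
im,d=grab_frame("scene"); im2,d2=grab_frame("top")
a=cv2.resize(im[140:190,270:320],(400,400),interpolation=cv2.INTER_CUBIC); b=cv2.resize(im[110:210,260:360],(400,400),interpolation=cv2.INTER_CUBIC)
cv2.imwrite("pics/s4.png",np.hstack([a,b]))
print(status.state()["contact_force"],status.state()["ft_torque"])
C=np.array([.6767,.0476]);a=-.2396;X=np.array([np.cos(a),np.sin(a)]);Y=np.array([-X[1],X[0]])
w=pts("scene",d); r=w[...,:2]-C; dx=r@X; dy=r@Y; z=w[...,2]
for v in range(150,176):
    print(v,[f"{int(dx[v,u]*1000)},{int(dy[v,u]*1000)},{int(z[v,u]*1000)}" for u in range(280,302,2) if z[v,u]==z[v,u]])
E
```

```text
[-4.0473093  -0.74423629  4.67258754] [0.02539917 0.70271668 0.02377474]
150 ['-167,51,245', '-161,48,245', '-154,46,243', '-141,44,235', '-133,46,225', '-123,50,210', '-93,105,102', '-94,84,135', '-94,66,162', '-95,46,192']
151 ['-167,51,240', '-162,47,240', '-156,43,242', '-148,45,232', '-140,45,225', '-125,46,212', '-95,101,102', '-94,84,128', '-96,61,164', '-95,46,187']
152 ['-169,49,236', '-162,48,232', '-155,46,229', '-149,42,230', '-141,45,219', '-134,43,217', '-82,155,0', '-94,105,88', '-94,86,117', '-95,66,149', '-94,48,175']
153 ['-168,52,225', '-162,49,224', '-156,44,226', '-150,42,224', '-143,40,221', '-134,45,206', '-83,152,-1', '-92,112,67', '-95,83,115', '-94,69,136', '-96,45,174']
154 ['-169,52,217', '-161,52,212', '-157,45,219', '-150,43,216', '-143,43,210', '-134,45,199', '-87,145,3', '-93,110,63', '-94,86,102', '-94,70,127', '-94,51,157']
155 ['-169,53,210', '-162,52,205', '-157,45,212', '-150,43,209', '-143,43,204', '-135,44,194', '-88,144,-1', '-93,110,56', '-94,87,92', '-94,70,119', '-94,50,150']
156 ['-164,70,171', '-159,62,180', '-158,44,207', '-150,45,199', '
[... 2406 characters left out ...]
,87,0', '-127,84,-2', '-119,83,-6', '-113,78,-4', '-108,70,4', '-101,65,6', '-93,65,0']
172 ['-163,101,-5', '-157,95,-1', '-149,94,-6', '-143,88,-1', '-136,85,-4', '-129,82,-4', '-123,73,4', '-116,70,3', '-109,67,3', '-102,64,0', '-95,61,0']
173 ['-165,96,-4', '-157,95,-8', '-152,87,0', '-145,83,0', '-138,80,0', '-131,75,0', '-125,71,1', '-117,70,-3', '-112,61,7', '-102,65,-9', '-97,57,0']
174 ['-169,87,5', '-161,85,2', '-154,84,-2', '-148,77,5', '-139,78,-4', '-132,76,-9', '-128,65,6', '-119,66,-4', '-113,60,0', '-105,58,-2', '-98,55,-4']
175 ['-170,85,3', '-161,89,-12', '-156,80,-2', '-149,74,1', '-141,75,-7', '-136,66,2', '-129,62,4', '-121,61,-1', '-114,57,-2', '-107,54,-2', '-102,47,5']
```

View pics/s4.png

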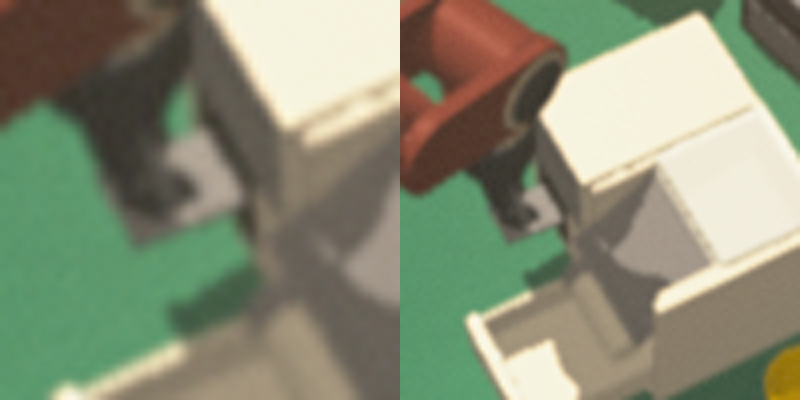

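>>> {"api": "play_rows", "payload": {
  "deltas": [
    [[0,0,-0.002],0],
    [[0,0,-0.004],0],
    [[0,0,-0.006],0]
  ]
}}

```text
time: 6.68
tool_pos: [0.5574, 0.1614, 0.0399]
tool_rot: [-0.0, 0.993, -0.119, -0.0]
contact_force: [-2.9, 1.6, 5.4]
gripper_width: 0.0
```

>>> {"api": "play_rows", "payload": {
  "deltas": [
    [[0,0,-0.002],0],
    [[0,0,-0.004],0],
    [[0,0,-0.006],0]
  ]
}}

```text
time: 7.05
tool_pos: [0.5574, 0.1614, 0.034]
tool_rot: [-0.0, 0.993, -0.119, -0.0]
contact_force: [-4.5, 0.9, 6.2]
gripper_width: 0.0
```

```bash
python3 st.py; python3 - <<'E'
from h import *
im,d=grab_frame("scene")
a=cv2.resize(im[140:190,270:320],(400,400),interpolation=cv2.INTER_CUBIC); b=cv2.resize(im[110:210,260:360],(400,400),interpolation=cv2.INTER_CUBIC)
cv2.imwrite("pics/s5.png",np.hstack([a,b]))
E
```

```text
7.05 [0.5574 0.1614 0.034 ] xyaw -0.2382 z [-0.  0. -1.] F [-4.47  0.92  6.18] g 0.0 [0.15 0.11 1.85 0.   1.18 1.96]
disp xy [-0.1429  0.0823]
```

View pics/s5.png

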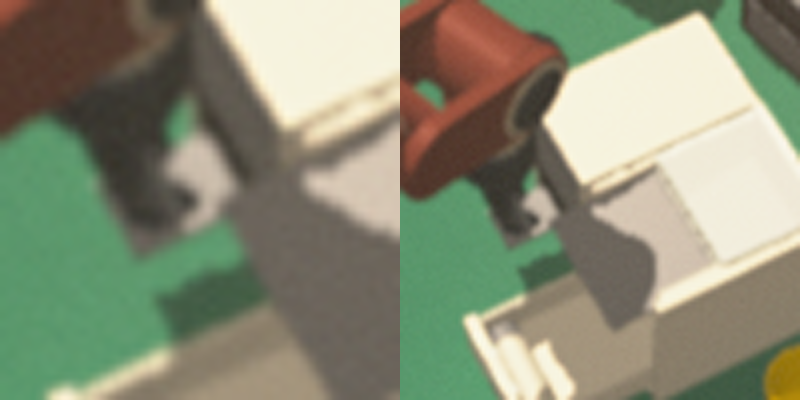

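The lid is rising and the tube is already in the drawer, near crop (520,355). I keep pressing until the lever reaches its stop.

>>> {"api": "play_rows", "payload": {
  "deltas": [
    [[0,0,-0.0015],0],
    [[0,0,-0.003],0]
  ]
}}

```text
time: 7.35
tool_pos: [0.5576, 0.1614, 0.0312]
tool_rot: [-0.0, 0.993, -0.119, 0.0]
contact_force: [-3.9, 0.5, 6.3]
gripper_width: -0.002
```

>>> {"api": "play_rows", "payload": {
  "deltas": [
    [[0,0,-0.0015],0],
    [[0,0,-0.003],0]
  ]
}}

```text
time: 7.6
tool_pos: [0.5579, 0.1613, 0.0284]
tool_rot: [-0.0, 0.993, -0.119, 0.0]
contact_force: [-2.8, 0.3, 7.1]
gripper_width: -0.005
```

>>> {"api": "play_rows", "payload": {
  "deltas": [
    [[0,0,-0.001],0],
    [[0,0,-0.002],0]
  ]
}}

```text
time: 7.85
tool_pos: [0.5582, 0.1613, 0.0265]
tool_rot: [-0.0, 0.993, -0.119, 0.001]
contact_force: [-3.5, -0.8, 6.8]
gripper_width: 0.0
```

>>> {"api": "play_rows", "payload": {
  "deltas": [
    [[0,0,-0.001],0],
    [[0,0,-0.002],0]
  ]
}}

```text
time: 8.1
tool_pos: [0.5584, 0.1613, 0.0253]
tool_rot: [-0.0, 0.993, -0.119, 0.001]
contact_force: [-6.0, -1.3, 14.7]
gripper_width: -0.001
```

>>> {"api": "play_rows", "payload": {
  "deltas": [
    [[0,0,-0.0005],0],
    [[0,0,-0.0005],0]
  ]
}}

```text
time: 8.35
tool_pos: [0.5585, 0.1613, 0.0254]
tool_rot: [-0.0, 0.993, -0.119, 0.001]
contact_force: [-6.4, -0.6, 12.7]
gripper_width: 0.0
```

```bash
python3 st.py; python3 - <<'E'
from h import *
im,d=grab_frame("scene");im2,d2=grab_frame("top")
a=cv2.resize(im[110:210,260:360],(400,400),interpolation=cv2.INTER_CUBIC); b=cv2.resize(im2[150:250,260:360],(400,400),interpolation=cv2.INTER_CUBIC)
cv2.imwrite("pics/s6.png",np.hstack([a,b]))
C=np.array([.6767,.0476]);a=-.2396;X=np.array([np.cos(a),np.sin(a)]);Y=np.array([-X[1],X[0]])
w=pts("top",d2); r=w[...,:2]-C; dx=r@X; dy=r@Y; z=w[...,2]
m=(abs(dy+.05)<.04)&(dx>-.14)&(dx<-.02)&(z>.12); print("lid",np.polyfit(dx[m],z[m],1), dx[m].min(),z[m].max())
o=outline_of("top","tube_center"); print([(k["confidence"],k["box"]) for k in o])
E
```

```text
8.35 [0.5585 0.1613 0.0254] xyaw -0.2381 z [ 0.001 -0.    -1.   ] F [-6.44 -0.56 12.65] g 0.0 [ 0.15  0.12  1.85 -0.    1.17  1.96]
disp xy [-0.1418  0.0823]
lid [-0.38745268  0.17859583] -0.12118040082446596 0.2307665141509745
[(0.7, [290.4, 224.1, 322.2, 233.8])]
```

View pics/s6.png

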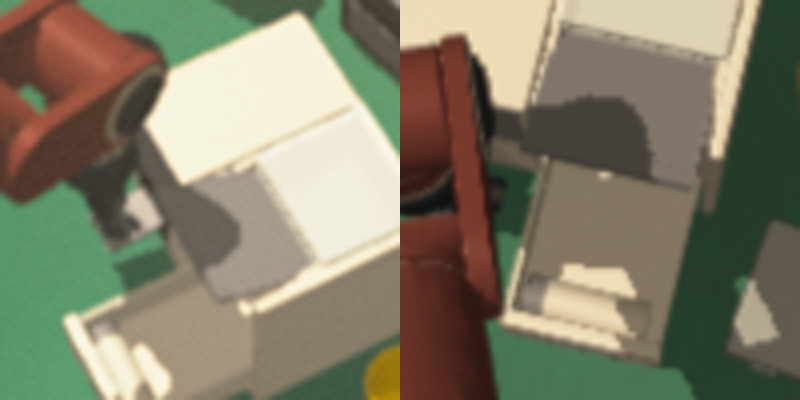

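The lid is fully up: its slope of 0.39 matches 1.2 rad. The tube lies in the drawer at top (306,229). Now I ease the lever back up.

>>> {"api": "play_rows", "payload": {
  "deltas": [
    [[0,0,0.001],0],
    [[0,0,0.002],0],
    [[0,0,0.003],0],
    [[0,0,0.004],0],
    [[0,0,0.005],0]
  ]
}}

```text
time: 9.12
tool_pos: [0.5579, 0.1613, 0.0289]
tool_rot: [-0.0, 0.993, -0.119, 0.0]
contact_force: [-3.7, -0.3, 6.3]
gripper_width: -0.001
```

>>> {"api": "play_rows", "payload": {
  "deltas": [
    [[0,0,0.001],0],
    [[0,0,0.002],0],
    [[0,0,0.003],0],
    [[0,0,0.004],0],
    [[0,0,0.005],0]
  ]
}}

```text
time: 9.75
tool_pos: [0.5574, 0.1614, 0.0336]
tool_rot: [-0.0, 0.993, -0.119, -0.0]
contact_force: [-5.2, 0.5, 6.2]
gripper_width: 0.002
```

>>> {"api": "play_rows", "payload": {
  "deltas": [
    [[0,0,0.001],0],
    [[0,0,0.002],0],
    [[0,0,0.003],0],
    [[0,0,0.004],0],
    [[0,0,0.005],0]
  ]
}}

```text
time: 10.38
tool_pos: [0.5574, 0.1614, 0.0384]
tool_rot: [-0.0, 0.993, -0.119, -0.0]
contact_force: [-4.5, 1.0, 5.4]
gripper_width: -0.002
```

>>> {"api": "play_rows", "payload": {
  "deltas": [
    [[0,0,0.001],0],
    [[0,0,0.002],0],
    [[0,0,0.003],0],
    [[0,0,0.004],0],
    [[0,0,0.005],0]
  ]
}}

```text
time: 11.0
tool_pos: [0.5578, 0.1612, 0.0436]
tool_rot: [-0.0, 0.993, -0.119, 0.0]
contact_force: [-2.2, 1.2, 3.6]
gripper_width: 0.002
```

>>> {"api": "play_rows", "payload": {
  "deltas": [
    [[0,0,0.001],0],
    [[0,0,0.002],0],
    [[0,0,0.003],0],
    [[0,0,0.004],0],
    [[0,0,0.005],0]
  ]
}}

```text
time: 11.62
tool_pos: [0.5583, 0.1611, 0.0488]
tool_rot: [-0.0, 0.993, -0.119, 0.001]
contact_force: [3.3, 0.1, 2.9]
gripper_width: -0.002
```

>>> {"api": "play_rows", "payload": {
  "deltas": [
    [[0,0,0.001],0],
    [[0,0,0.002],0],
    [[0,0,0.003],0],
    [[0,0,0.004],0],
    [[0,0,0.005],0]
  ]
}}

```text
time: 12.25
tool_pos: [0.5572, 0.1612, 0.0531]
tool_rot: [0.0, 0.993, -0.119, -0.0]
contact_force: [-0.2, 0.7, 0.3]
gripper_width: 0.0
```

```bash
python3 st.py; python3 - <<'E'
from h import *
im,d=grab_frame("scene");im2,d2=grab_frame("top")
a=cv2.resize(im[110:210,260:360],(400,400),interpolation=cv2.INTER_CUBIC); b=cv2.resize(im2[150:250,260:360],(400,400),interpolation=cv2.INTER_CUBIC)
cv2.imwrite("pics/s7.png",np.hstack([a,b]))
C=np.array([.6767,.0476]);a=-.2396;X=np.array([np.cos(a),np.sin(a)]);Y=np.array([-X[1],X[0]])
w=pts("top",d2); r=w[...,:2]-C; dx=r@X; dy=r@Y; z=w[...,2]
m=(abs(dy+.05)<.04)&(dx>-.085)&(dx<-.03)&(z>.09); print("lid",np.polyfit(dx[m],z[m],1), dx[m].min(),z[m].max())
for y0 in np.arange(-.115,.02,.015):
    m=(dx<-.19)&(dx>-.25)&(abs(dy-y0)<.008)&(z>.045)&(z<.075); print(round(y0,3),np.round(np.percentile(dx[m],[0,5]),4) if m.sum() else 0)
E
```

```text
12.25 [0.5572 0.1612 0.0531] xyaw -0.2382 z [-0.001 -0.    -1.   ] F [-0.22  0.72  0.25] g 0.0 [ 0.15  0.09  1.84 -0.    1.22  1.96]
disp xy [-0.143  0.082]
lid [1.14105275 0.21000154] -0.08486424840514943 0.17967624873598842
-0.115 [-0.2176 -0.2175]
-0.1 [-0.2184 -0.2181]
-0.085 [-0.2188 -0.2184]
-0.07 [-0.2202 -0.2192]
-0.055 [-0.2204 -0.2193]
-0.04 [-0.2202 -0.2199]
-0.025 [-0.2204 -0.2196]
-0.01 [-0.2189 -0.2179]
0.005 [-0.218  -0.2179]
0.02 0
```

View pics/s7.png

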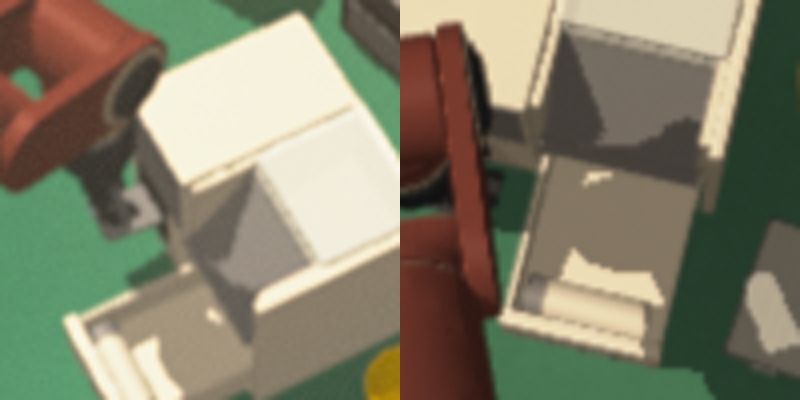

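The lever is released and the lid is shut. The drawer front sits at dispenser x ≈ -0.2195, so it is open about 0.12. I move to in front of the drawer.

>>> {"api": "play_rows", "payload": {
  "deltas": [
    [[0,0,0.02],0],
    [[-0.01,0,0.045],0],
    [[-0.05,-0.03,0.055],0],
    [[-0.09,-0.06,0.055],0],
    [[-0.13,-0.09,0.055],0]
  ]
}}

```text
time: 12.98
tool_pos: [0.4272, 0.0706, 0.1102]
tool_rot: [0.0, 0.993, -0.118, 0.001]
contact_force: [-0.3, -0.1, 0.0]
gripper_width: 0.001
```

>>> {"api": "play_rows", "payload": {
  "deltas": [
    [[-0.017,-0.01,0.0],0],
    [[-0.017,-0.01,-0.03],0],
    [[-0.017,-0.01,-0.06],0],
    [[-0.017,-0.01,-0.085],0],
    [[-0.017,-0.01,-0.1],0]
  ]
}}

```text
time: 13.6
tool_pos: [0.4106, 0.0612, 0.0084]
tool_rot: [-0.0, 0.993, -0.119, 0.0]
contact_force: [-0.9, 0.1, 0.6]
gripper_width: -0.005
```

```bash
python3 st.py; python3 - <<'E'
from h import *
im,d=grab_frame("scene");im2,d2=grab_frame("top")
a=cv2.resize(im[120:240,240:360],(400,400),interpolation=cv2.INTER_CUBIC); b=cv2.resize(im2[150:270,250:370],(400,400),interpolation=cv2.INTER_CUBIC)
cv2.imwrite("pics/s8.png",np.hstack([a,b]))
E
```

```text
13.6 [0.4106 0.0612 0.0084] xyaw -0.2383 z [ 0. -0. -1.] F [-0.86  0.07  0.6 ] g -0.005 [-0.03 -0.26  2.25  0.    1.16  1.78]
disp xy [-0.2617 -0.0499]
```

View pics/s8.png

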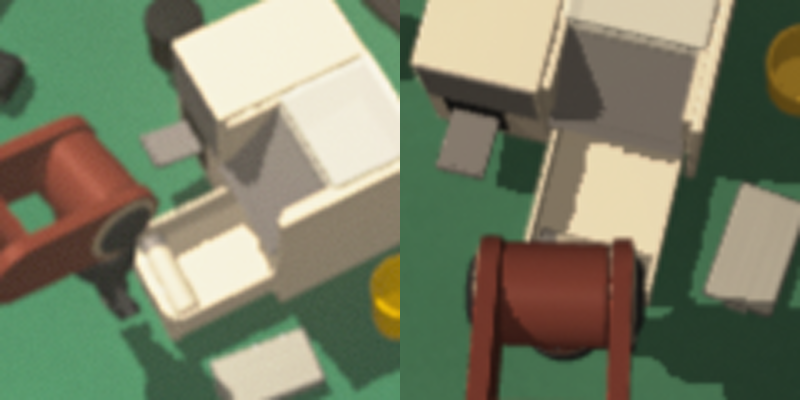

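>>> {"api": "play_rows", "payload": {
  "deltas": [
    [[0.005,-0.001,0],0],
    [[0.01,-0.002,0],0],
    [[0.014,-0.003,0],0],
    [[0.018,-0.004,0],0],
    [[0.021,-0.005,0],0]
  ]
}}

```text
time: 14.32
tool_pos: [0.4319, 0.0561, 0.0085]
tool_rot: [0.0, 0.993, -0.119, 0.0]
contact_force: [1.0, -0.6, -0.2]
gripper_width: -0.001
```

>>> {"api": "play_rows", "payload": {
  "deltas": [
    [[0.003,-0.001,0],0],
    [[0.006,-0.0015,0],0],
    [[0.009,-0.002,0],0],
    [[0.012,-0.003,0],0],
    [[0.015,-0.0035,0],0]
  ]
}}

```text
time: 14.95
tool_pos: [0.4462, 0.0527, 0.0082]
tool_rot: [0.0, 0.993, -0.119, -0.001]
contact_force: [-4.0, 0.2, 2.5]
gripper_width: 0.001
```

>>> {"api": "play_rows", "payload": {
  "deltas": [
    [[0.003,-0.0007,0],0],
    [[0.006,-0.0015,0],0],
    [[0.009,-0.002,0],0],
    [[0.012,-0.003,0],0],
    [[0.015,-0.0036,0],0]
  ]
}}

```text
time: 15.58
tool_pos: [0.4615, 0.049, 0.0082]
tool_rot: [0.0, 0.993, -0.119, -0.0]
contact_force: [-3.3, -1.1, 1.2]
gripper_width: -0.0
```

>>> {"api": "play_rows", "payload": {
  "deltas": [
    [[0.003,-0.0007,0],0],
    [[0.006,-0.0015,0],0],
    [[0.009,-0.002,0],0],
    [[0.012,-0.003,0],0],
    [[0.015,-0.0037,0],0]
  ]
}}

```text
time: 16.2
tool_pos: [0.4766, 0.0454, 0.0083]
tool_rot: [-0.0, 0.993, -0.119, -0.0]
contact_force: [-2.9, -1.6, 0.3]
gripper_width: 0.0
```

>>> {"api": "play_rows", "payload": {
  "deltas": [
    [[0.003,-0.0007,0],0],
    [[0.006,-0.0015,0],0],
    [[0.009,-0.002,0],0],
    [[0.012,-0.003,0],0],
    [[0.015,-0.0037,0],0]
  ]
}}

```text
time: 16.82
tool_pos: [0.4916, 0.0418, 0.0083]
tool_rot: [-0.0, 0.993, -0.119, -0.0]
contact_force: [-4.0, 0.1, -0.6]
gripper_width: 0.002
```

```bash
python3 st.py; python3 - <<'E'
from h import *
im,d=grab_frame("scene");im2,d2=grab_frame("top")
a=cv2.resize(im[120:240,240:360],(400,400),interpolation=cv2.INTER_CUBIC); b=cv2.resize(im2[150:270,250:370],(400,400),interpolation=cv2.INTER_CUBIC)
cv2.imwrite("pics/s9.png",np.hstack([a,b]))
E
```

```text
16.82 [0.4916 0.0418 0.0083] xyaw -0.2382 z [-0.  0. -1.] F [-3.98  0.13 -0.62] g 0.002 [-0.07 -0.05  2.07  0.    1.13  1.74]
disp xy [-0.1784 -0.0496]
```

View pics/s9.png

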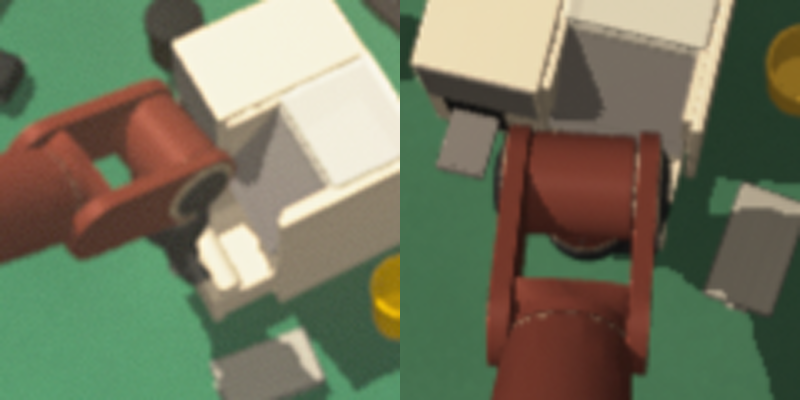

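>>> {"api": "play_rows", "payload": {
  "deltas": [
    [[0.002,-0.0005,0],0],
    [[0.004,-0.001,0],0],
    [[0.006,-0.0015,0],0],
    [[0.008,-0.002,0],0],
    [[0.01,-0.0024,0],0]
  ]
}}

```text
time: 17.55
tool_pos: [0.5018, 0.0393, 0.0086]
tool_rot: [0.0, 0.993, -0.119, 0.0]
contact_force: [-2.9, 1.5, 2.4]
gripper_width: -0.001
```

>>> {"api": "play_rows", "payload": {
  "deltas": [
    [[0.002,-0.0005,0],0],
    [[0.004,-0.001,0],0],
    [[0.006,-0.0015,0],0],
    [[0.008,-0.002,0],0],
    [[0.01,-0.0024,0],0]
  ]
}}

```text
time: 18.18
tool_pos: [0.5116, 0.0368, 0.0084]
tool_rot: [0.0, 0.993, -0.119, -0.0]
contact_force: [-2.4, 0.1, 2.4]
gripper_width: -0.005
```

>>> {"api": "play_rows", "payload": {
  "deltas": [
    [[0.002,-0.0005,0],0],
    [[0.004,-0.001,0],0],
    [[0.006,-0.0015,0],0]
  ]
}}

```text
time: 18.55
tool_pos: [0.5176, 0.0353, 0.0084]
tool_rot: [0.0, 0.993, -0.119, -0.0]
contact_force: [-2.9, -0.1, 3.0]
gripper_width: -0.0
```

>>> {"api": "play_rows", "payload": {
  "deltas": [
    [[0.002,-0.0005,0],0],
    [[0.004,-0.001,0],0],
    [[0.006,-0.0015,0],0]
  ]
}}

```text
time: 18.92
tool_pos: [0.5236, 0.0339, 0.0084]
tool_rot: [0.0, 0.993, -0.119, -0.0]
contact_force: [-3.1, 1.1, 2.7]
gripper_width: 0.002
```

>>> {"api": "play_rows", "payload": {
  "deltas": [
    [[0.002,-0.0005,0],0],
    [[0.004,-0.001,0],0]
  ]
}}

```text
time: 19.18
tool_pos: [0.5275, 0.0329, 0.0084]
tool_rot: [0.0, 0.993, -0.119, -0.0]
contact_force: [-5.3, 0.3, 4.7]
gripper_width: 0.001
```

>>> {"api": "play_rows", "payload": {
  "deltas": [
    [[0.002,-0.0005,0],0],
    [[0.004,-0.001,0],0]
  ]
}}

```text
time: 19.42
tool_pos: [0.5307, 0.0321, 0.0083]
tool_rot: [-0.0, 0.993, -0.119, -0.001]
contact_force: [-5.2, 0.1, 4.1]
gripper_width: -0.002
```

>>> {"api": "play_rows", "payload": {
  "deltas": [
    [[0.0015,-0.0004,0],0],
    [[0.003,-0.0007,0],0]
  ]
}}

```text
time: 19.68
tool_pos: [0.5346, 0.0311, 0.0083]
tool_rot: [0.0, 0.993, -0.119, 0.0]
contact_force: [-2.7, 0.5, 2.7]
gripper_width: 0.001
```

>>> {"api": "play_rows", "payload": {
  "deltas": [
    [[0.0015,-0.0004,0],0],
    [[0.003,-0.0007,0],0]
  ]
}}

```text
time: 19.92
tool_pos: [0.5379, 0.0304, 0.0083]
tool_rot: [0.0, 0.993, -0.119, 0.0]
contact_force: [-2.0, -0.5, -0.5]
gripper_width: 0.003
```

>>> {"api": "play_rows", "payload": {
  "deltas": [
    [[0.0015,-0.0004,0],0],
    [[0.003,-0.0007,0],0]
  ]
}}

```text
time: 20.18
tool_pos: [0.5411, 0.0298, 0.0085]
tool_rot: [-0.0, 0.993, -0.119, 0.001]
contact_force: [-0.0, -0.1, 0.2]
gripper_width: -0.0
```

>>> {"api": "play_rows", "payload": {
  "deltas": [
    [[0.001,-0.0002,0],0],
    [[0.002,-0.0005,0],0]
  ]
}}

```text
time: 20.42
tool_pos: [0.543, 0.0293, 0.0086]
tool_rot: [-0.0, 0.993, -0.119, 0.0]
contact_force: [0.9, 0.6, -0.4]
gripper_width: -0.003
```

>>> {"api": "play_rows", "payload": {
  "deltas": [
    [[0.001,-0.0002,0],0],
    [[0.001,-0.0002,0],0]
  ]
}}

```text
time: 20.68
tool_pos: [0.5437, 0.0291, 0.0085]
tool_rot: [-0.0, 0.993, -0.119, 0.0]
contact_force: [0.1, -0.2, -0.1]
gripper_width: -0.001
```

>>> {"api": "play_rows", "payload": {
  "deltas": [
    [[0.001,-0.0002,0],0],
    [[0.001,-0.0002,0],0]
  ]
}}

```text
time: 20.92
tool_pos: [0.5446, 0.0289, 0.0084]
tool_rot: [-0.0, 0.993, -0.119, 0.0]
contact_force: [-0.4, -0.5, -0.4]
gripper_width: -0.001
```

>>> {"api": "play_rows", "payload": {
  "deltas": [
    [[0.001,-0.0002,0],0],
    [[0.001,-0.0002,0],0]
  ]
}}

```text
time: 21.18
tool_pos: [0.5449, 0.0288, 0.0084]
tool_rot: [0.0, 0.993, -0.119, -0.001]
contact_force: [-3.4, 0.8, 3.2]
gripper_width: -0.002
```

>>> {"api": "play_rows", "payload": {
  "deltas": [
    [[0.001,-0.0002,0],0],
    [[0.001,-0.0002,0],0]
  ]
}}

```text
time: 21.42
tool_pos: [0.5451, 0.0288, 0.0083]
tool_rot: [-0.0, 0.993, -0.119, -0.002]
contact_force: [-7.0, 1.3, 5.6]
gripper_width: 0.002
```

The force built to about 5 N over the hump, dropped to zero with a gap as the drawer was pulled in, and then met a firm stop at 7 N. I back off and check.

>>> {"api": "play_rows", "payload": {
  "deltas": [
    [[-0.004,0.001,0],0],
    [[-0.015,0.004,0],0],
    [[-0.035,0.009,0],0],
    [[-0.06,0.015,0],0],
    [[-0.08,0.02,0.02],0]
  ]
}}

```text
time: 22.05
tool_pos: [0.4635, 0.0489, 0.0266]
tool_rot: [0.0, 0.993, -0.119, -0.002]
contact_force: [-0.5, 0.6, 0.2]
gripper_width: -0.002
```

>>> {"api": "play_rows", "payload": {
  "deltas": [
    [[-0.02,-0.03,0.05],0],
    [[-0.03,-0.075,0.09],0],
    [[-0.03,-0.13,0.12],0],
    [[-0.03,-0.185,0.15],0],
    [[-0.03,-0.24,0.15],0]
  ]
}}

```text
time: 22.68
tool_pos: [0.4378, -0.194, 0.1821]
tool_rot: [0.002, 0.993, -0.119, 0.004]
contact_force: [0.4, 0.4, 0.1]
gripper_width: 0.001
```

```bash
python3 st.py; python3 - <<'E'
from h import *
im,d=grab_frame("scene");im2,d2=grab_frame("top")
a=cv2.resize(im[120:240,250:370],(400,400),interpolation=cv2.INTER_CUBIC); b=cv2.resize(im2[130:250,230:350],(400,400),interpolation=cv2.INTER_CUBIC)
cv2.imwrite("pics/s10.png",np.hstack([a,b])); cv2.imwrite("pics/t10.png",im2)
C=np.array([.6767,.0476]);a=-.2396;X=np.array([np.cos(a),np.sin(a)]);Y=np.array([-X[1],X[0]])
w=pts("top",d2); r=w[...,:2]-C; dx=r@X; dy=r@Y; z=w[...,2]
m=(dx<-.095)&(dx>-.26)&(abs(dy+.05)<.05)&(z>.05)&(z<.075);print("front",np.percentile(dx[m],[0,5,50]))
m=(abs(dy+.05)<.04)&(dx>-.08)&(dx<-.03)&(z>.09); print("lid",np.polyfit(dx[m],z[m],1))
w0=np.load("w0.npy")
for n in ("jar","cup","pillbox"):
    k=outline_of("top",n)[0]; P=w[k["region"]&(w[...,2]>.01)]; print(n,k["confidence"],np.median(P,0), cv2.minAreaRect((P[:,:2]*1000).astype(np.float32)))
E
```

```text
22.68 [ 0.4378 -0.194   0.1821] xyaw -0.2381 z [ 0.007 -0.004 -1.   ] F [0.36 0.44 0.1 ] g 0.001 [-0.57 -0.3   1.97  0.    1.46  1.24]
disp xy [-0.1748 -0.2914]
front [-0.11247883 -0.11118627 -0.10556969]
lid [1.11254565 0.2080019 ]
jar 0.67 [0.68678183 0.2770368  0.07019993] ((692.19482421875, 280.107666015625), (70.7759780883789, 67.52239990234375), 33.15489196777344)
cup 0.8 [ 0.6643928  -0.15738001  0.06169532] ((648.6442260742188, -153.10238647460938), (72.32364654541016, 71.61158752441406), 11.507993698120117)
pillbox 0.62 [ 0.48944584 -0.1084582   0.02256712] ((488.8036804199219, -108.22164916992188), (66.75171661376953, 114.9615249633789), 69.96544647216797)
```

View pics/s10.png

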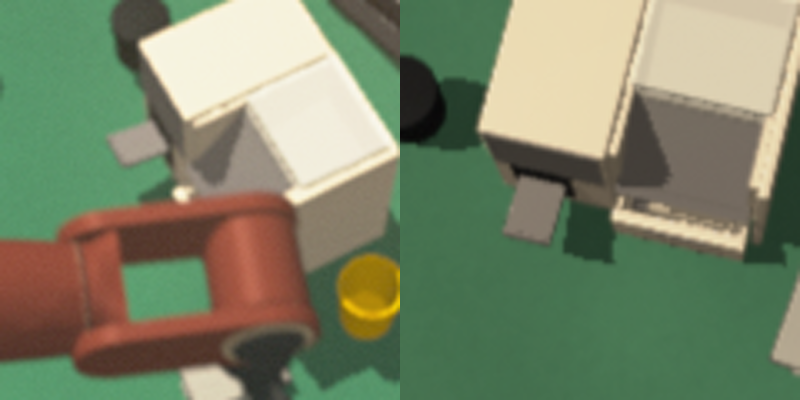

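```bash
python3 - <<'E'
from h import *
C=np.array([.6767,.0476]);a=-.2396;X=np.array([np.cos(a),np.sin(a)]);Y=np.array([-X[1],X[0]])
w=np.load("w0.npy"); r=w[...,:2]-C; dx=r@X; dy=r@Y; z=w[...,2]
m=(abs(dy+.05)<.04)&(dx>-.08)&(dx<-.03)&(z>.09); print("lid0",np.polyfit(dx[m],z[m],1))
im,d=grab_frame("top")
w=pts("top",d);r=w[...,:2]-C; dx=r@X; dy=r@Y; z=w[...,2]
m=(dx<-.095)&(dx>-.16)&(dy>.03)&(dy<.12)&(z>.05); print("lever",np.polyfit(dx[m],z[m],1))
m=(abs(dy+.05)<.04)&(dx>-.08)&(dx<-.03)&(z>.09); print("lid",np.polyfit(dx[m],z[m],1))
print([(k["confidence"],k["box"]) for k in boxes_of("top","tube_center")])
print(ticket.job_done())
E
```

```text
lid0 [1.13841629 0.20981507]
lever [-0.19321635  0.04933004]
lid [1.14858385 0.21011682]
[(0.56, [299.6, 192.9, 329.3, 200.4])]
the job is handed in; nothing more can be done
None
```

The tube is in the drawer, the drawer is home past its catch, and the lever and lid are back at rest. I handed the job in at about 23 s of the 48 s allowed; no verdict is reported.

- **Lever:** I pressed it to its stop, with about 15 N at the end. The lid's slope showed it fully up, and the picture showed the tube in the drawer. I then eased the lever up over about 4 s until the force was gone. The lid's slope then matched its shut value from the start (1.15 against 1.14).
- **Drawer:** I pushed it with 3 to 5 N. It went over the catch, pulled itself in ahead of the fingers, and then met the stop at about 7 N. It now stands about 12 mm open, which is within the range given for home.
- **Tube and other things:** the tube still shows just behind the drawer front. The jar, cup and pillbox measure where they did at the start. I did not measure the magnifier, glasses case or book again. The arm touches nothing.
- **Two disagreements:**
  - The fingers met the lever about 26 mm lower, by the reported TCP height, than expected, so I went by force instead.
  - The moves could not tilt the gripper, so I kept it straight down and pressed near the paddle's outer end, clear of the tower.

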